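Close the vial case: hold-down flap first, then the lid

TASK

Close up the open vial case on the bench. First push its narrow upright metal flap over until it lies flat on top of the row of vials, and only then push the open lid over and press it fully shut. Work by pushing only: the case must stay where it stands, not lifted, tipped or shoved along; leave the bottles and the beaker that stand round it where they are.

Things in the scene. Friction and masses are not known exactly. Their poses are not given: they have to be found in the camera images.
- case: Loose open grey case, about 1.6 kg, 110 (x) x 130 (y) x 64 mm high, walls 4 mm; a row of 3 capped vials (tops at z = 52 mm) and 3 cups fixed inside. Origin: centre of its underside; own x from its front (catch plate) to its back, z up. Flap hinged on the +y wall, lid on the +x (back) wall; they can collide. Front faces the robot, or is turned up to 130 deg anticlockwise (from above).
- flap (a joint): Flap angle, rad: 0 = flat over the vials (stop), 1.57 = upright, 1.75 = upper stop; starts about upright. Aluminium plate 36 mm wide (case x = -42 to -6 mm), 86 mm from hinge to edge, 3 mm thick. Hinge line parallel to case x at case y = +59, z = +54 mm; the folded flap reaches towards -y, top face at z = 57 mm. Push its outer (+y) face. Stiff hinge, 0.05 N m friction: stays where left.
- flap_edge (a point): Middle of the flap's free edge, on the outer face (the case's +y side when upright, the upper face when folded), 86 mm from the hinge line. About 1 N here, towards the case's -y and then down, folds the flap; folded, this edge lies below the case's rim at case y = -27 mm.
- lid (a joint): Lid angle, rad: 0 = shut (stop), 1.57 = straight up, 2.0 = upper stop; starts open, leaning slightly backwards. Grey plate 116 (x) x 136 (y) x 4 mm with a flush tab 40 mm wide in the middle of the front edge. Hinge line parallel to case y at case x = +58.5, z = +65 mm, in the plane of the inner face; outer face at z = 69 mm when shut. Stiff hinge, 0.12 N m friction: stays where left.
- lid_tab (a point): Middle of the end of the lid's front tab, on the outer face (the back face when the lid stands, the upper face when shut), 130 mm from the hinge line. Some 0.5 to 2 N here, from behind towards the case's -x and then down, shuts the lid.
- control_bottle: Loose brown bottle with a screw cap, 34 mm wide, 62 mm high, a bystander to the left of the case as the robot sees it. Origin at the centre of its underside.
- beaker: Loose clear beaker, 56 mm wide, 69 mm high, a bystander to the left of the case as the robot sees it. Origin at the centre of its underside.
- dropper_bottle: Loose white dropper bottle, 28 mm wide, 70 mm high, a bystander to the right of the case as the robot sees it, beside the analyser. Origin at the centre of its underside.

How it is judged (in metres and radians):
On the way, in this order (a step that is already met when the one before it is completed fails the run):
1. the flap lies flat over the vials while the lid still stands open (value of joint flap below 0.1 rad and value of joint lid above 1.1 rad), for 0.2 s.
2. the lid is fully shut over the folded flap (value of joint lid below 0.06 rad and value of joint flap below 0.1 rad), for 0.2 s.
At the end, for the whole second after the job is handed in: Flap folded flat (joint under 0.1 rad) and lid shut (joint under 0.06 rad), the case at rest and standing flat within 15 mm of where it stood, the two bottles and the beaker upright and within 30 mm of where they stood (all of step 2 and linear speed of case below 0.02 m/s and distance of case from where it was at the start of the episode below 0.015 m and angle between case's own z axis and vertical below 0.05 rad and distance of each of control_bottle, beaker, dropper_bottle from where it was at the start of the episode below 0.03 m and angle between each of control_bottle, beaker, dropper_bottle's own z axis and vertical below 0.2 rad); the robot touches nothing.
It fails at once if the lid is swung down while the flap still stands up (value of joint lid below 1.1 rad and value of joint flap above 0.3 rad).
It fails at once if the case is lifted or tipped (height (world z) of case above 0.015 m or angle between case's own z axis and vertical above 0.15 rad).
It fails at once if the case is shoved more than 15 mm (distance of case from where it was at the start of the episode above 0.015 m).
It fails at once if a bottle or the beaker is moved more than 30 mm, lifted or knocked over (distance of any of control_bottle, beaker, dropper_bottle from where it was at the start of the episode above 0.03 m or angle between any of control_bottle, beaker, dropper_bottle's own z axis and vertical above 0.5 rad).
It also fails if it takes over 61 s, if anything falls off the work surface, if the arm or the gripper's body presses on something with over 40 N, if the wrist force passes 120 N, or if a joint passes its speed limit or range.

ROBOT

A 7-joint arm with a two-finger parallel gripper is mounted at the origin on a cart in front of the work surface, level with it; the furniture and walls round the work are solid. World frame = base frame: x ahead of the robot, y to its left, z up, the work surface at z = 0. Lengths are in mm, angles in degrees, forces in N, time in s.
With the tool pointing down it reaches from about 425 to 875 mm from the base axis. Payload 9.9 kg.
Tool frame: the origin (TCP) lies at the very end of the fingers, on their centre line; the grasp point (between the pads) lies 19 mm behind it; z points along the fingers, y is the line along which they close (so a half turn about z gives the same grasp; the last joint's range is limited). The gripper opens to 85 mm and grips with 20 to 120 N. Pads are 22 mm wide; open, the fingers measure 114 mm over their backs; the gripper's body (76 mm by 85 mm) begins 54 mm behind the grasp point. The pads swing forward as they close: fully open they stand 13 mm farther back than shut.
Start: joints at [68.652, 32.985, 1.427, 82.34, -0.859, 64.687, -3.237], TCP at [192.246, -647.048, 231.289] pointing down, gripper open.
Joint ranges: [-157.87, 157.87], [-19.46, 123.44], [-87.15, 90], [11.01, 140.99], [-62.26, 242.26], [9.8, 113.94], [-161.44, 161.44]. Speed limits (degrees/s): [127.2, 127.2, 172.46, 172.46, 180, 180, 180].

INTERFACE

Orientations are given as [roll, pitch, yaw] about the fixed x, y, z axes, in that order (R = Rz(yaw) Ry(pitch) Rx(roll)).
In Python, from plant import ctrl, cams gives the robot as it stands.
- The arm moves only by the tool apply_moves, never from a script. Its argument "increments" is a list of rows, each a list of 5 numbers: the shift along the tool's x, y, z in cm, then the turn about the tool's z in degrees, then the opening, from 0 (shut) to 1 (fully open). A call has 1 to 8 rows; each row is the pose to reach, as a shift and turn from the pose commanded when the call began, along the tool's axes at that moment; what a row does not reach only later rows make up. A row lasts 1/10 s, in which the tool goes at most 50 mm and 8.59 degrees, less where a joint would pass 70% of its speed; a pose out of reach is approached as far as the arm can. A call with a gripper value outside its range is refused whole. The fingers move at their own pace and stop on an object; the grip force is fixed at half the most. Time passes only in rows, so rows that repeat a pose let the fingers close. It gives the time, the measured TCP pose, the force, the opening and the grip force at its end, in the units of the state.
- ctrl.get_obs(): the state, without advancing time (a new reading comes with each control period).
- cams.camera(name): name is "scene" or "top" or "wrist"; returns a dict with "pixels" (480x640x3 uint8, red, green, blue), "fov_y" (degrees; the focal length in pixels is half the picture's height over the tangent of half this angle, whatever the lens; pixels are square), "cx", "cy" (the principal point, pixels), "D" ([k1, k2, p1, p2, k3] as OpenCV has them; the pictures are not rectified), "pose" (4x4, takes a point from camera to world coordinates); the wrist camera has in their place "T_tool_cam" (4x4, takes a point from camera to tool coordinates, whose origin is the TCP and whose axes are the flange's). Camera axes: x right, y up, looking along -z (the intrinsics and any distortion apply to the point x, -y, -z); pixel columns grow to the right and rows downward; lengths in mm; the calibration is good to about 2 mm. A picture is of the moment at which its call begins: read the wrist's pose just before it. There is no depth.
- ctrl.close_job(): hands the job in; it is judged then, once.
The state is a dict: "time_s": time; "joint_pos": joint angles; "qd": joint speeds; "tau": joint torques, N m; "tool_pos": TCP position; "eef_rot": TCP orientation; "contact_force": force on the tool from outside, world axes, zero at the start; "moment": the same for the moment, N m; "opening": finger opening in mm; "finger_force": force on a finger pad.
Only numpy, scipy, OpenCV 4.12 (cv2) and the standard library are available. Lean on these libraries where they do the work, as an engineer would, in place of code of your own. Each camera call takes 0.05 s, during which the arm holds its last target. There are 200 camera calls.

## Working session

There is one attempt and no reset: what is moved stays moved. The work goes in short steps, Python scripts to look and compute and a tool call to move; the robot and the scene stay as the last step left them, time stands still between calls to the robot, and variables do not carry over. Pictures are saved under pics/ and viewed, at most 10 in all, crops included, and the job is handed in when it is done.

Besides the shell and the picture viewer there is one more tool, called after ">>>" as name(argument=value, ...), one argument or row to a line, values as JSON. apply_moves: Moves the arm, as the interface text tells. Its arguments: {"type":"object","properties":{"increments":{"type":"array","items":{"type":"array","items":{"type":"number"}}}},"required":["increments"]}

```bash
mkdir -p pics
cat > h.py <<'E'
import numpy as np, cv2, pickle
from scipy.spatial.transform import Rotation as R
def cap(n):
    from plant import ctrl,cams
    o=ctrl.get_obs(); c=cams.camera(n); c['obs']=o
    pickle.dump(c,open(n+'.pkl','wb')); return c
def ld(n): return pickle.load(open(n+'.pkl','rb'))
def K(c):
    f=240/np.tan(np.radians(c['fov_y'])/2)
    return np.array([[f,0,c['cx']],[0,f,c['cy']],[0,0,1.]])
def pose(c):
    if 'pose' in c: return np.array(c['pose'])
    T=np.eye(4);T[:3,:3]=R.from_euler('xyz',c['obs']['eef_rot'],degrees=True).as_matrix();T[:3,3]=c['obs']['tool_pos']
    return T@np.array(c['T_tool_cam'])
def ray(c,uv):
    p=cv2.undistortPoints(np.array([[uv]],float),K(c),np.array(c['D'],float))[0,0]
    T=pose(c); return T[:3,3],T[:3,:3]@np.array([p[0],-p[1],-1])
def atz(c,uv,z):
    o,d=ray(c,uv); return o+d*(z-o[2])/d[2]
def proj(c,P):
    T=np.linalg.inv(pose(c)); P=np.atleast_2d(P)@T[:3,:3].T+T[:3,3]
    P=P*[1,-1,-1]
    return cv2.projectPoints(P.reshape(-1,1,3),np.zeros(3),np.zeros(3),K(c),np.array(c['D'],float))[0][:,0]
E
python3 - <<'E'
from h import *
for n in('scene','top'):
    c=cap(n); cv2.imwrite(f'pics/{n}0.png',c['pixels'][:,:,::-1]); print(n,c['fov_y'],np.round(c['pose'],2).tolist())
print(c['obs'])
E
```

```text
scene 47.882784191726174 [[0.49, 0.54, -0.69, -34.62], [-0.87, 0.28, -0.4, -54.6], [-0.02, 0.79, 0.61, 601.99], [0.0, 0.0, 0.0, 1.0]]
top 56.71202162149226 [[0.01, 1.0, -0.08, 489.71], [-1.0, 0.01, 0.01, 268.68], [0.01, 0.08, 1.0, 933.19], [0.0, 0.0, 0.0, 1.0]]
{'time_s': 0.05, 'joint_pos': array([68.65383634, 33.03132058,  1.42536206, 82.38416584, -0.85648772,
       64.687003  , -3.23606371]), 'qd': array([-0.08800984, -0.01889324, -0.07314516, -0.00353601,  0.03832567,
        0.01096044,  0.03346498]), 'tau': array([ 6.29148359e-03, -7.68030310e+01,  2.26076916e+00, -2.86921960e+01,
        1.57998787e-02,  8.82441876e-03,  8.40267376e-06]), 'tool_pos': array([ 192.06441995, -646.645318  ,  230.47311307]), 'eef_rot': array([-1.79908445e+02,  8.42765191e-03,  1.65475800e+01]), 'contact_force': array([-0.6400732 ,  0.10294272, -0.5495054 ]), 'moment': array([-0.01924672,  0.00290115, -0.00725555]), 'finger_force': 0.0, 'opening': 85.22619471719483}
```

View pics/scene0.png

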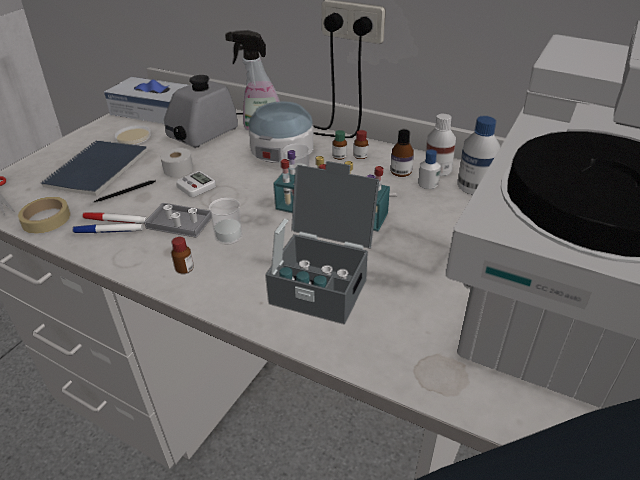

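View pics/top0.png

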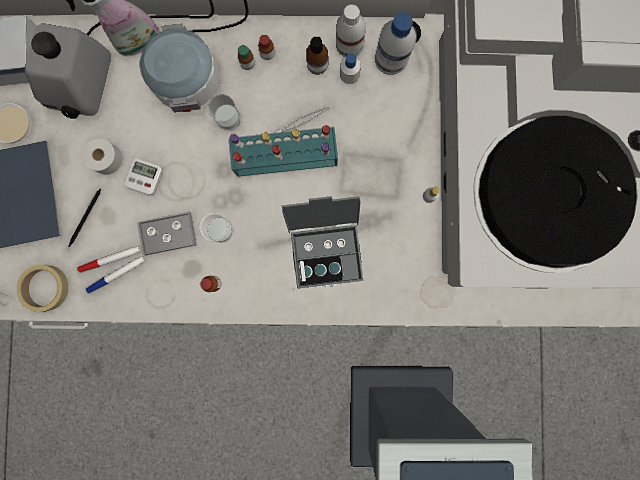

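The case's catch plate faces roughly towards the robot: it is at (305,294) in the scene view and (327,258) in the top view. The dropper bottle is at (432,195) in top, the brown bottle at (210,284) and the beaker at (215,228). Next I'll enlarge the case.

Run:
```python
from h import *
a=ld('top')['pixels'][185:300,265:375]; b=ld('scene')['pixels'][155:325,255:395]
a=cv2.resize(a,None,fx=3.5,fy=3.5,interpolation=cv2.INTER_CUBIC);b=cv2.resize(b,None,fx=3,fy=3,interpolation=cv2.INTER_CUBIC)
w=np.zeros((520,800,3),np.uint8); w[:a.shape[0],:a.shape[1]]=a; w[:b.shape[0],375:375+b.shape[1]]=b
w=np.clip(w*1.6,0,255).astype(np.uint8)
cv2.imwrite('pics/crop1.png',w[:,:,::-1])
```

```text
(no output)
```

View pics/crop1.png

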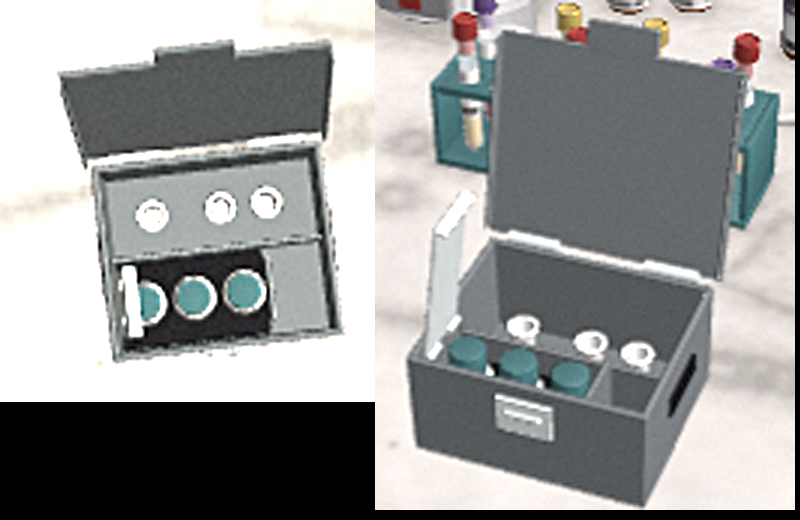

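```bash
cat > fit.py <<'E'
from h import *
from scipy.optimize import least_squares
def pts(x,y,yaw,f,l):
    # case frame points
    def fl(cx,r): return [cx,59-r*np.cos(f),54+r*np.sin(f)]
    def li(cy,r): return [58.5-r*np.cos(l),cy,65+r*np.sin(l)]
    P=dict(fl=[-55,65,64],fr=[-55,-65,64],br=[55,-65,64],bl=[55,65,64],gl=[-55,65,0],gr=[-55,-65,0],
      ll=li(68,116),lr=li(-68,116),ff=fl(-42,86),fb=fl(-6,86))
    A=R.from_euler('z',yaw).as_matrix()
    return {k:A@np.array(v)+[x,y,0] for k,v in P.items()}
if __name__=='__main__':
    t,s=ld('top'),ld('scene')
    obs=[(t,dict(fl=(297.9,287.9),fr=(362.7,280.1),br=(357,225.6),bl=(291.3,232.7),ll=(282.1,206.4),lr=(360.1,197),fb=(301.5,260.7),ff=(304,280.1))),
     (s,dict(fl=(266.7,274),fr=(346.7,294.3),gr=(344.3,323.3),gl=(268.3,303.3),br=(367.3,251),ll=(295.7,165),lr=(379.3,179),ff=(275,232.7),fb=(288.3,219.8)))]
    def res(p):
        P=pts(*p); return np.concatenate([(proj(c,P[k])[0]-uv) for c,d in obs for k,uv in d.items()])
    r=least_squares(res,[500,250,.1,1.57,1.7],loss='soft_l1')
    print(r.x,np.degrees(r.x[2])); print(np.round(r.fun.reshape(-1,2),1).tolist())
    for n,uv,z in(('brown cap',(210,284),62),('beaker',(216,227),69),('drop',(433,193),70),('analyser top corner',(458,286),200),('an back',(443,45),200)): print(n,atz(t,uv,z).round())
    # analyser front top corner & bottom, scene
    for uv in((447,282),(457,356)): print(atz(s,uv,0).round(),atz(s,uv,100).round(),atz(s,uv,200).round(),atz(s,uv,300).round())
E
python3 fit.py
```

```text
[5.27582555e+02 2.68665254e+02 1.31308812e-01 1.41844877e+00
 1.83455059e+00] 7.523440719043125
[[-0.7, 0.4], [0.8, 0.1], [-0.5, -1.1], [-0.5, -0.3], [-0.6, 0.4], [0.0, 0.4], [0.4, 0.1], [0.2, 0.8], [-1.7, -0.1], [-0.9, -0.0], [1.0, 1.7], [-0.1, 0.9], [1.1, -1.1], [1.5, -0.9], [0.4, -0.0], [1.7, -0.6], [-1.5, -1.2]]
brown cap [471. 496.  62.]
beaker [582. 486.  69.]
drop [654.  61.  70.]
analyser top corner [475.  52. 200.]
an back [890.  72. 200.]
[648.  91.   0.] [534.  67. 100.] [421.  43. 200.] [308.  19. 300.]
[501.  27.   0.] [412.  14. 100.] [323.   0. 200.] [234. -14. 300.]
```

Fit residuals are about 1 px. The case is at (528, 269) with yaw 7.5°, flap about 1.4–1.5 rad and lid about 1.83 rad. Next I'll work out the approach, first checking the analyser's height.

```bash
cat >> h.py <<'E'
C=[527.6,268.7,np.radians(7.52)]
def W(x,y,z): return R.from_euler('z',C[2]).apply([x,y,z])+[C[0],C[1],0]
def inc(P0,yaw0,targets):
    "tool increments (cm) from pointing-down pose to world targets"
    A=R.from_euler('xyz',[180,0,yaw0],degrees=True)
    return np.round(A.inv().apply(np.atleast_2d(targets)-P0)/10,2)
E
python3 - <<'E'
from h import *
def tri(a,b):
    t,s=ld('top'),ld('scene'); o,d=ray(t,a); p,e=ray(s,b)
    k=np.linalg.lstsq(np.c_[d,-e],p-o,rcond=None)[0]; return (o+k[0]*d).round(),(p+k[1]*e).round()
print(tri((458,286),(447,282)),'disc left',tri((475,190),(508,178)))
from plant import ctrl
o=ctrl.get_obs(); print(W(-24,95,300),W(-24,95,115),W(130,0,170))
print(inc(o['tool_pos'],o['eef_rot'][2],[[192,-647,360],[300,-500,360],[430,-300,360],[475,0,360],[475,200,330],W(-24,95,300)]))
E
```

```text
(array([474.,  41., 162.]), array([468.,  53., 158.])) disc left (array([630.,  30., 226.]), array([631.,  29., 226.]))
[491.37355321 359.74199335 300.        ] [491.37355321 359.74199335 115.        ] [656.48190104 285.71339429 170.        ]
[[-2.000e-02  3.000e-02 -1.295e+01]
 [ 1.452e+01 -1.099e+01 -1.295e+01]
 [ 3.268e+01 -2.646e+01 -1.295e+01]
 [ 4.553e+01 -5.393e+01 -1.295e+01]
 [ 5.123e+01 -7.310e+01 -9.950e+00]
 [ 5.735e+01 -8.795e+01 -6.950e+00]]
```

>>> apply_moves(
  increments=[
    [0, 0, -5, 5, 0],
    [0, 0, -10, 9, 0],
    [0, 0, -13, 9, 0],
    [3, -2, -13, 9, 0],
    [7, -5, -13, 9, 0],
    [11, -8, -13, 9, 0],
    [14.5, -11, -13, 9, 0],
    [18, -14, -13, 9, 0],
  ],
)

```text
time_s: 0.9
tool_pos: [325.7, -459.6, 361.0]
eef_rot: [-180.0, 0.0, 7.6]
contact_force: [1.0, -0.2, 0.9]
opening: 0.1
finger_force: 0.0
```

>>> apply_moves(
  increments=[
    [4, -3, 0, 0, 0],
    [7.5, -6.5, 0, 0, 0],
    [10.5, -10.5, 0, 0, 0],
    [12.5, -14.5, 0, 0, 0],
    [14.5, -19, 0, 0, 0],
    [16, -23.5, 0, 0, 0],
    [17.5, -28, 0, 0, 0],
    [19, -32.5, 0, 0, 0],
  ],
)

```text
time_s: 1.7
tool_pos: [470.4, -112.6, 361.2]
eef_rot: [180.0, 0.0, 7.5]
contact_force: [0.6, 0.6, -0.6]
opening: -0.0
finger_force: 0.0
```

Run:
```python
from h import *
from plant import ctrl
o=ctrl.get_obs(); print(o['tool_pos'],o['eef_rot'],o['joint_pos'].round(), inc(o['tool_pos'],o['eef_rot'][2],[W(-24,95,300)]))
```

```text
[ 470.42586913 -112.55586635  361.19491566] [1.79997341e+02 1.28624939e-02 7.54227304e+00] [ 15.  11.  -9.  97.   2.  72. -77.] [[  8.28 -46.55   6.12]]
```

>>> apply_moves(
  increments=[
    [1, -5, 0, 0, 0],
    [2, -10, 0, 0, 0],
    [3, -15, 0, 0, 0],
    [4, -20, 0, 0, 0],
    [5, -25, 0, 0, 0],
    [6, -30, 0, 0, 0],
    [7, -35, 1, 0, 0],
    [7.5, -39.5, 2, 0, 0],
  ],
)

```text
time_s: 2.5
tool_pos: [493.3, 284.8, 341.9]
eef_rot: [-180.0, -0.0, 7.5]
contact_force: [2.3, -1.0, 0.2]
opening: 0.3
finger_force: 0.0
```

Run:
```python
from h import *
from plant import ctrl
o=ctrl.get_obs(); print(o['tool_pos'],o['eef_rot'],inc(o['tool_pos'],o['eef_rot'][2],[W(-24,100,300),W(-24,100,115)]))
```

```text
[493.29401621 284.80798978 341.93704414] [-1.79993595e+02 -3.54892221e-02  7.50685541e+00] [[ 0.79 -7.95  4.19]
 [ 0.79 -7.95 22.69]]
```

>>> apply_moves(
  increments=[
    [0.4, -4.5, 0, 0, 0],
    [0.8, -8, 2, 0, 0],
    [0.8, -8, 6.5, 0, 0],
    [0.8, -8, 11, 0, 0],
    [0.8, -8, 15.5, 0, 0],
    [0.8, -8, 19.5, 0, 0],
    [0.8, -8, 22.5, 0, 0],
    [0.8, -8, 22.5, 0, 0],
  ],
)

```text
time_s: 3.3
tool_pos: [488.4, 361.2, 112.9]
eef_rot: [179.8, 0.4, 7.6]
contact_force: [-0.8, -0.4, -0.2]
opening: -0.2
finger_force: 0.0
```

Run:
```python
from h import *
ims=[]
for n in('scene','wrist'):
    c=cap(n); p=c['pixels']
    ims.append(cv2.resize(p[120:340,210:430] if n=='scene' else p[:,80:560],(400,400),interpolation=cv2.INTER_CUBIC))
print(c['obs']['tool_pos'],c['obs']['contact_force'],c['obs']['eef_rot'])
cv2.imwrite('pics/b.png',np.hstack(ims)[:,:,::-1])
P=c['obs']['tool_pos']
def case(P): return R.from_euler('z',-C[2]).apply(np.array(P)-[C[0],C[1],0])
print(case(P))
```

```text
[489.52999525 362.46651815 115.6175333 ] [0.38899482 0.68108396 0.87107434] [179.87863461   0.21109402   7.55782067]
[-25.47113723  97.94236242 115.6175333 ]
```

View pics/b.png

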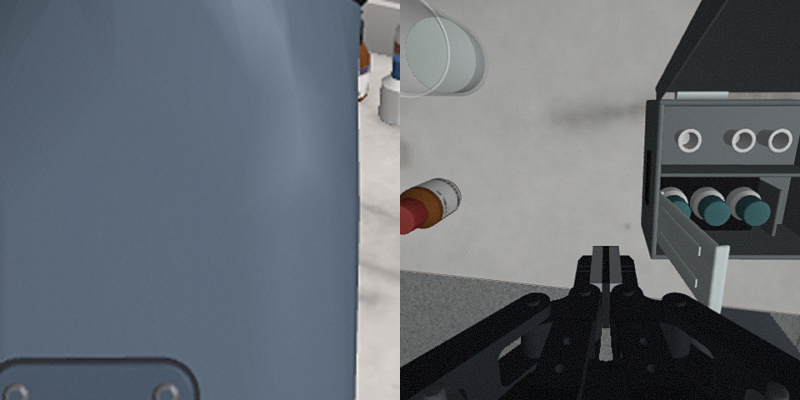

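The wrist view puts the closed fingertip at (605,255), outside the flap (its edge is at 690–725, 190–310), which matches the fit. Now I'll push along the arc.

>>> apply_moves(
  increments=[
    [0.1, 1.2, -0.3, 0, 0],
    [0.1, 2.4, -0.3, 0, 0],
    [0.1, 3.6, -0.3, 0, 0],
    [0.1, 4.8, 0, 0, 0],
    [0.1, 5.7, 0.4, 0, 0],
    [0.1, 6.5, 0.9, 0, 0],
    [0.1, 7.2, 1.5, 0, 0],
    [0.1, 7.2, 1.5, 0, 0],
  ],
)

```text
time_s: 4.2
tool_pos: [500.8, 290.4, 101.0]
eef_rot: [179.9, 0.1, 7.5]
contact_force: [0.3, -0.9, -0.9]
opening: 0.3
finger_force: 0.0
```

```bash
cat >> h.py <<'E'
def case(P): return R.from_euler('z',-C[2]).apply(np.array(P)-[C[0],C[1],0])
E
python3 - <<'E'
from h import *
c=cap('wrist'); cv2.imwrite('pics/c.png',c['pixels'][:,:,::-1]); o=c['obs']; print(case(o['tool_pos']),o['contact_force'])
E
```

```text
[-23.74877925  25.02361492 100.97936908] [ 0.31502462 -0.86763849 -0.88830821]
```

View pics/c.png

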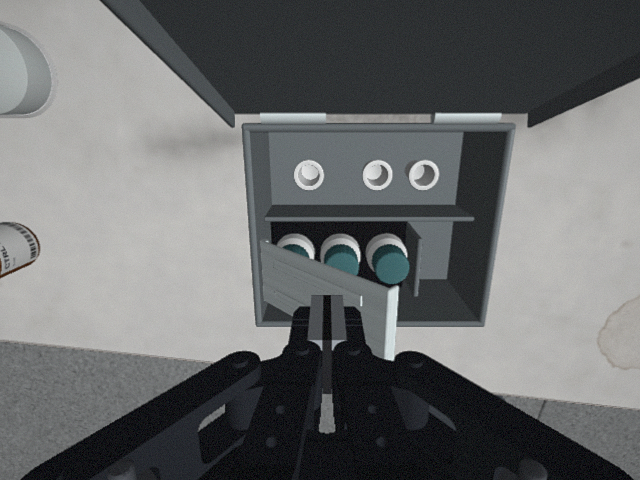

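The flap is following the fingertip, leaning over with its edge at about (390,290). The case has not moved. I'll continue along the arc.

>>> apply_moves(
  increments=[
    [0, 0.6, 0.8, 0, 0],
    [0, 1.1, 1.7, 0, 0],
    [0, 1.5, 2.5, 0, 0],
    [0, 1.7, 3.3, 0, 0],
    [0, 1.9, 4.0, 0, 0],
    [0, 1.9, 4.3, 0, 0],
    [0, 1.9, 4.4, 0, 0],
    [0, 1.9, 4.4, 0, 0],
  ],
)

```text
time_s: 5.05
tool_pos: [503.3, 273.4, 58.1]
eef_rot: [-180.0, 0.0, 7.6]
contact_force: [0.0, 0.1, -0.1]
opening: -0.2
finger_force: 0.0
```

Run:
```python
from h import *
c=cap('wrist'); cv2.imwrite('pics/d.png',c['pixels'][:,:,::-1]); o=c['obs']; print(case(o['tool_pos']),o['contact_force'])
```

```text
[-23.47476678   7.85322242  58.07845307] [ 0.0444751   0.1219199  -0.09816517]
```

View pics/d.png

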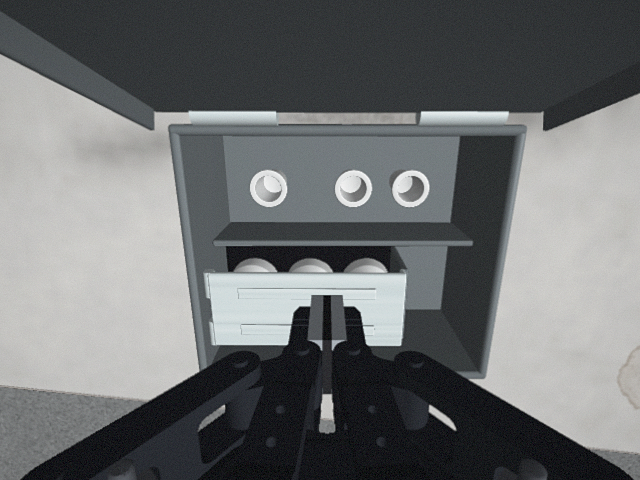

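The flap lies across the vials, nearly flat, spanning (210–405, 270–345). I'll press slightly further, then hold.

>>> apply_moves(
  increments=[
    [0, 0, 0.2, 0, 0],
    [0, 0, 0.3, 0, 0],
    [0, 0, 0.3, 0, 0],
  ],
)

```text
time_s: 5.4
tool_pos: [503.8, 273.6, 56.7]
eef_rot: [-180.0, -0.1, 7.6]
contact_force: [-4.5, -1.5, 16.9]
opening: 0.0
finger_force: 8.0
```

>>> apply_moves(
  increments=[
    [0, 0, -2, 0, 0],
    [0, 0, -6, 0, 0],
    [0, 0, -11, 0, 0],
    [0, 0, -16, 0, 0],
    [0, 0, -20, 0, 0],
    [4, 0.4, -22, 0, 0],
    [8.5, 0.8, -22, 0, 0],
    [13, 0.8, -22, 0, 0],
  ],
)

```text
time_s: 6.2
tool_pos: [635.4, 281.8, 277.1]
eef_rot: [-180.0, -0.2, 7.5]
contact_force: [-0.1, 0.2, 0.1]
opening: 0.3
finger_force: 0.0
```

Run:
```python
from h import *
from plant import ctrl
ims=[]
for n in('top','scene'):
    c=cap(n); p=c['pixels']
    ims.append(cv2.resize(p[110:310,225:425] if n=='top' else p[120:340,220:440],(400,400),interpolation=cv2.INTER_CUBIC))
cv2.imwrite('pics/e.png',np.hstack(ims)[:,:,::-1])
o=ctrl.get_obs(); print(case(o['tool_pos']),o['contact_force'])
```

```text
[111.05838309  -2.31936057 273.12469583] [ 0.26271338 -0.07641343 -1.6799735 ]
```

View pics/e.png

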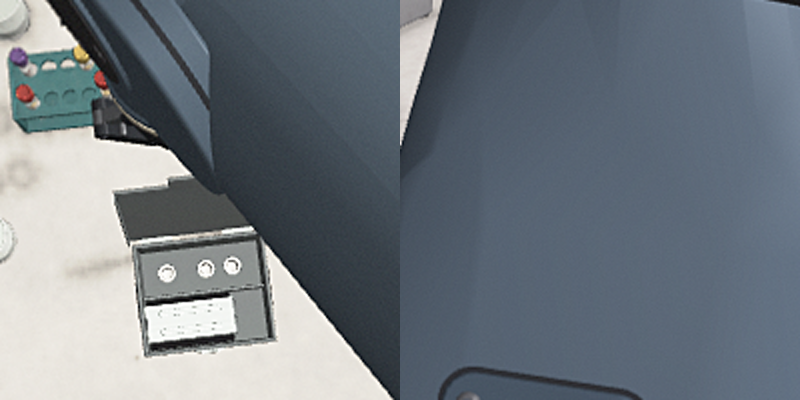

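Flap is folded flat, the lid still stands, and the case is in place. Now I'll go behind the lid and descend.

>>> apply_moves(
  increments=[
    [2.4, -0.2, 0, 0, 0],
    [2.4, -0.2, 2, 0, 0],
    [2.4, -0.2, 5, 0, 0],
    [2.4, -0.2, 8, 0, 0],
    [2.4, -0.2, 10.5, 0, 0],
    [2.4, -0.2, 11, 0, 0],
    [2.4, -0.2, 11, 0, 0],
  ],
)

```text
time_s: 7.0
tool_pos: [656.4, 287.5, 164.8]
eef_rot: [180.0, 0.1, 7.6]
contact_force: [-0.0, 0.2, -0.4]
opening: -0.5
finger_force: 0.0
```

Run:
```python
from h import *
from plant import ctrl
o=ctrl.get_obs(); print(case(o['tool_pos']),o['contact_force'])
print(np.round(ld('wrist')['T_tool_cam'],1).tolist())
z0=o['tool_pos'][2]
x0=case(o['tool_pos'])[0]
r=108
for l in np.arange(1.9,-.01,-.1):
    x=58.5-r*np.cos(l)+4*np.sin(l)+11; z=65+r*np.sin(l)+4*np.cos(l)
    print(round(l,2),round(x),round(z),'inc',round((x-x0)/10,2),round((z0-z)/10,2))
```

```text
[130.1307898    1.77355813 164.82318211] [-0.0125389   0.18930654 -0.42636538]
[[-0.0, 0.9, 0.3, 80.6], [1.0, 0.0, 0.0, -0.1], [0.0, 0.3, -0.9, -142.3], [0.0, 0.0, 0.0, 1.0]]
1.9 108 166 inc -2.19 -0.11
1.8 98 169 inc -3.22 -0.44
1.7 87 172 inc -4.27 -0.68
1.6 77 173 inc -5.35 -0.8
1.5 66 173 inc -6.43 -0.82
1.4 55 172 inc -7.5 -0.73
1.3 44 170 inc -8.57 -0.53
1.2 34 167 inc -9.6 -0.23
1.1 24 163 inc -10.61 0.18
1.0 15 158 inc -11.56 0.68
0.9 5 152 inc -12.46 1.27
0.8 -3 145 inc -13.3 1.96
0.7 -11 138 inc -14.07 2.72
0.6 -17 129 inc -14.75 3.55
0.5 -23 120 inc -15.35 4.45
0.4 -28 111 inc -15.85 5.41
0.3 -32 101 inc -16.26 6.41
0.2 -36 90 inc -16.57 7.44
0.1 -38 80 inc -16.77 8.51
-0.0 -39 69 inc -16.86 9.58
```

>>> apply_moves(
  increments=[
    [-1.2, 0, -0.2, 0, 0],
    [-2.2, 0, -0.3, 0, 0],
    [-3.2, 0, -0.5, 0, 0],
    [-4.3, 0, -0.7, 0, 0],
    [-5.4, 0, -0.8, 0, 0],
    [-6.4, 0, -0.8, 0, 0],
    [-7.5, 0, -0.7, 0, 0],
    [-8.6, 0, -0.5, 0, 0],
  ],
)

```text
time_s: 7.8
tool_pos: [570.9, 276.1, 170.4]
eef_rot: [-180.0, -0.0, 7.5]
contact_force: [0.6, 0.2, -0.1]
opening: 0.0
finger_force: 0.5
```

Run:
```python
from h import *
c=cap('wrist'); o=c['obs']; print(case(o['tool_pos']),o['contact_force'])
c=cap('top'); a=c['pixels'][110:310,225:425]
cv2.imwrite('pics/f.png',np.hstack([cv2.resize(a,(400,400)),cv2.resize(ld('wrist')['pixels'],(400,300),interpolation=cv2.INTER_AREA)[:,:] if 0 else cv2.copyMakeBorder(cv2.resize(ld('wrist')['pixels'],(400,300)),0,100,0,0,cv2.BORDER_CONSTANT)])[:,:,::-1])
```

```text
[ 43.89666715   1.69337318 170.40518147] [ 0.58775332  0.24673616 -0.07622102]
```

View pics/f.png

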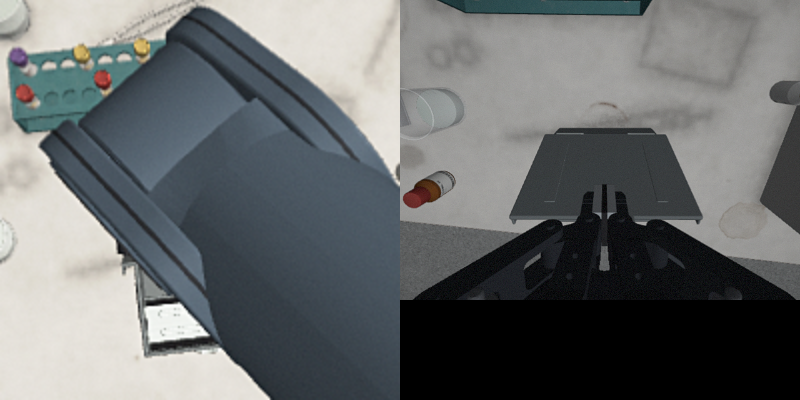

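The lid follows (outer face at about (605,180), tip on its centre) and the flap is still flat. I'll continue.

>>> apply_moves(
  increments=[
    [-1, 0, 0.3, 0, 0],
    [-2, 0, 0.7, 0, 0],
    [-3, 0, 1.2, 0, 0],
    [-3.9, 0, 1.8, 0, 0],
    [-4.7, 0, 2.5, 0, 0],
    [-5.5, 0, 3.2, 0, 0],
    [-6.2, 0, 4.1, 0, 0],
    [-6.8, 0, 5, 0, 0],
  ],
)

```text
time_s: 8.7
tool_pos: [503.5, 267.2, 119.4]
eef_rot: [180.0, 0.0, 7.5]
contact_force: [0.5, 0.5, -0.0]
opening: -0.2
finger_force: 0.4
```

>>> apply_moves(
  increments=[
    [-0.5, 0, 0.9, 0, 0],
    [-0.9, 0, 1.9, 0, 0],
    [-1.3, 0, 3, 0, 0],
    [-1.4, 0, 4, 0, 0],
    [-1.4, 0, 4.6, 0, 0],
    [-1.4, 0, 4.9, 0, 0],
    [-1.4, 0, 5.0, 0, 0],
    [-1.4, 0, 5.0, 0, 0],
  ],
)

```text
time_s: 9.5
tool_pos: [490.6, 265.5, 70.2]
eef_rot: [-180.0, -0.0, 7.5]
contact_force: [-0.2, 0.1, -0.3]
opening: 0.2
finger_force: 0.0
```

Commanded about z = 70. I'll press 3 mm more, as with the flap.

>>> apply_moves(
  increments=[
    [0, 0, 0.2, 0, 0],
    [0, 0, 0.3, 0, 0],
    [0, 0, 0.3, 0, 0],
    [0, 0, 0.3, 0, 0],
  ],
)

```text
time_s: 9.9
tool_pos: [490.9, 265.7, 68.8]
eef_rot: [-180.0, -0.1, 7.5]
contact_force: [-3.6, -2.6, 17.6]
opening: -0.2
finger_force: 8.7
```

Firm stop at z = 68.8 mm against the expected 69 mm, so the lid is shut. I'll back off and check.

>>> apply_moves(
  increments=[
    [0, 0, -1, 0, 0],
    [0, 0, -4, 0, 0],
    [0, 0, -8, 0, 0],
    [0, 0, -12, 0, 0],
    [0, 0, -15, 0, 0],
    [0, 0, -15, 0, 0],
  ],
)

```text
time_s: 10.5
tool_pos: [492.2, 266.8, 222.0]
eef_rot: [-179.8, -0.4, 7.5]
contact_force: [0.4, 0.4, -0.5]
opening: -0.0
finger_force: 0.0
```

Run:
```python
from h import *
c=cap('wrist'); o=c['obs']; print(o['tool_pos'],o['contact_force'])
p=c['pixels'].copy()
for y in(-68,68):
  for x in(-57.5,58.5):
    u=proj(c,W(x,y,69))[0]; print(u.round()); cv2.circle(p,tuple(int(v) for v in u),3,(255,0,0),1)
cv2.imwrite('pics/g.png',p[:,:,::-1])
```

```text
[492.18788553 266.84945867 221.96207042] [ 0.42171     0.44082268 -0.48846542]
[410. 249.]
[420. 105.]
[252. 248.]
[242. 105.]
```

View pics/g.png

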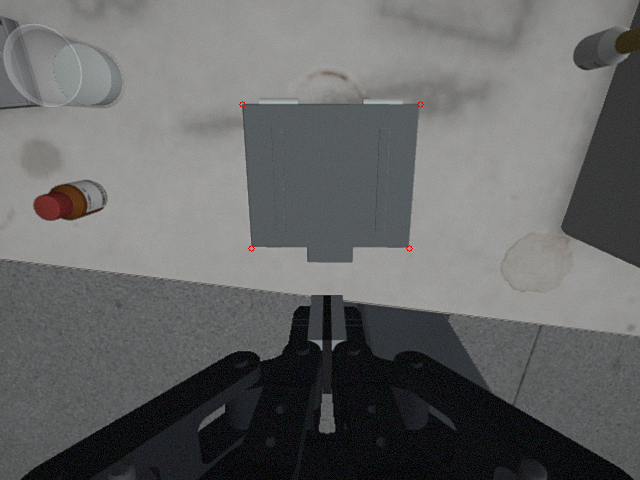

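The lid's corners match the predicted shut pose within about 2 px: (242,105), (420,105), (252,248) and (410,249). All three bystanders are upright, so I'm handing in.

```bash
python3 -c "
from plant import ctrl
print(ctrl.close_job())"
```

```text
the job is handed in; nothing more can be done
None
```

I folded the flap flat over the vials, then pushed the lid fully shut, and handed the job in at about 10.6 s of the 61 s; the hand-in returned no verdict, but the last picture showed the case in place and the bottles and beaker upright.

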